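# Shelve the grooming tins by height

## Task

Put the two flat metal tins away on the stepped rack, one on each shelf, each on the shelf whose headroom best fits its height. Stand them upright with their length running front to back, under the shelf or top plate above and not sticking out past the front edge of the shelf they stand on. Do not disturb the glass jar.

Things in the scene. Friction and masses are not known exactly. Their poses are not given: they have to be found in the camera images.
- rack: Fixed stepped rack, bare aluminium plates 220 mm wide (y), dark 12 mm posts at y +-104, none ahead of the plate above. Origin: centre of underside; -x open front, z up. In mm: bottom shelf x -125 to 125, top face z 12, headroom 135; upper shelf (6 thick) x -50 to 125, top face z 153, headroom 80; top plate (6 thick) x 25 to 125, underside z 233. Each shelf's front 75 is open above.
- tall_tin_center (a point): Centre (half-way up) of the tall flat tin: a closed loose dark steel box with a pale aluminium lid flush with its sides, 150 mm long (x), 42 mm wide (y), 115 mm high (z), 0.11 to 0.23 kg, both ends alike. Its flat long sides can be pinched near one end.
- low_tin_center (a point): Centre (half-way up) of the low flat tin: the same make, dark steel with a pale lid, 150 mm long (x), 42 mm wide (y), 60 mm high (z), 0.08 to 0.17 kg, both ends alike.
- jar_center (a point): Centre (half-way up) of the loose glass jar with a steel screw lid, 72 mm across, 100 mm high; a bystander to leave alone.

How it is judged (in metres and radians):
At the end, for the whole second after the job is handed in: Tall tin on the bottom shelf, low tin on the upper (height within 10 mm, tilt under 0.1 rad), length front to back within 15 degrees, centre within 90 mm of the rack's mid-plane, front end at most 20 mm past its shelf's front edge, back end at most 10 mm past the back edge (x of tall_tin_center in the frame of rack between -0.07 and 0.06 m and y of tall_tin_center in the frame of rack between -0.09 and 0.09 m and z of tall_tin_center in the frame of rack between 0.0595 and 0.0795 m and angle between each of tall_tin_center, low_tin_center's own z axis and vertical below 0.1 rad and angle between the x axis of each of tall_tin_center, low_tin_center and the x axis of rack, either way round below 0.27 rad and x of low_tin_center in the frame of rack between 0.005 and 0.06 m and y of low_tin_center in the frame of rack between -0.09 and 0.09 m and z of low_tin_center in the frame of rack between 0.173 and 0.193 m); the robot touches nothing.
It fails at once if the glass jar is moved by more than 30 mm or tipped (distance of jar_center from where it was at the start of the episode above 0.03 m or angle between jar_center's own z axis and vertical above 0.4 rad).
It also fails if it takes over 72 s, if anything falls off the work surface, if the arm or the gripper's body presses on something with over 40 N, if the wrist force passes 120 N, or if a joint passes its speed limit or range.

## Robot

A 6-joint arm with a two-finger parallel gripper is mounted at the origin on the work surface. World frame = base frame: x ahead of the robot, y to its left, z up, the work surface at z = 0. Lengths are in m, angles in degrees, forces in N, time in s.
With the tool pointing down it reaches from about 0.375 to 0.975 m from the base axis. Payload 3.8 kg.
Tool frame: the origin (TCP) lies at the centre of the arm's flange, where the gripper is bolted on; the fingertips stand 173 mm ahead of it and the grasp point (between the pads) lies 155 mm ahead of it; z points along the fingers, y is the direction in which the jaws open and shut (so a half turn about z gives the same grasp; the last joint's range is limited). The gripper opens to 85 mm and grips with 20 to 120 N. Pads are 22 mm wide; open, the fingers measure 114 mm over their backs; the gripper's body (76 mm by 85 mm) begins 54 mm behind the grasp point. The pads swing forward as they close: fully open they stand 13 mm farther back than shut.
Start: joints at [62.458, 15.12, 91.902, -0, 72.978, -2.114], TCP at [0.29, 0.61, 0.405] pointing down, gripper open.
Joint ranges: [-150.88, 150.88], [-54.13, 125.18], [17.81, 147.31], [-75.09, 255.09], [0, 152.58], [-146.25, 146.25]. Speed limits (degrees/s): [147.25, 147.25, 180, 180, 180, 180].

## Interface

Orientations are given as [roll, pitch, yaw] about the fixed x, y, z axes, in that order (R = Rz(yaw) Ry(pitch) Rx(roll)).
In Python, from bench import bot, eyes, job, find_in, regions_of gives the robot as it stands.
- The arm moves only by the shell command python3 -m inch 'ROWS'. ROWS is text: rows parted by semicolons, each of 7 numbers parted by spaces: the opening, from 0 (shut) to 1 (fully open), then the shift along the tool's x, y, z in mm, then the turn, a rotation vector about the tool's x, y, z in rad. In form: grip tx ty tz rx ry rz; .... A call has 1 to 12 rows; each row shifts and turns the commanded pose from where the row before left it, along the tool's axes as they then stand; what a row does not reach is not made up. A row lasts 1/8 s, in which the tool goes at most 62.5 mm and 10.7 degrees, less where a joint would pass 70% of its speed; a pose out of reach is approached as far as the arm can. A call with a gripper value outside its range is refused whole. The fingers move at their own pace and stop on an object; the grip force is fixed at half the most. Time passes only in rows, so rows that do not move let the fingers close. It gives the time, the measured TCP pose, the force and the opening at its end, in the units of the state.
- bot.observe(): the state, without advancing time (a new reading comes with each control period).
- eyes.get_image(name): name is "scene" or "top" or "wrist"; returns a dict with "color" (400x640x3 uint8, red, green, blue), "depth" (400x640 float32, m along the optical axis (not along the pixel's ray), 0 where there is no reading), "intrinsics" (3x3 intrinsics, pixels), "k1" (the pictures are not rectified: a ray, as slopes to the right and down, at radius r is drawn at 1 + k1 r^2 times it, then the intrinsics apply), "position" and "orientation" of the camera in the world. Camera axes: x right, y down, z forward; pixel columns grow to the right and rows downward; lengths in m; the calibration is good to about 2 mm. A picture is of the moment at which its call begins.
- job.close_job(): hands the job in, once; it reports no verdict.
Trained networks look in the newest picture that a camera, given by its name, has taken for a name from the list of things; names that differ only in an ending like _2 or _b are one class to them, and where a whole thing is asked for, a point or a joint stands for the part that bears it (a point fixed in the world has none). Each returns a list of dicts, best first, with "p" (0 to 1); they miss things now and then, are a little off and sometimes report something else, mostly with a low value. They report only what shows in the picture. A call takes as long as a camera call.
- find_in(camera, query): "centre" ([column, row] in pixels, amid what is visible of it).
- regions_of(camera, query): "pixels" (400x640 bool, what is visible of it) and "centre" ([column, row] in pixels, amid what is visible of it).
The state is a dict: "time": time; "joint_pos": joint angles; "qvel": joint speeds; "tau": joint torques, N m; "eef_pos": TCP position; "tcp_rot": TCP orientation; "wrist_force": force on the tool from outside, world axes, zero at the start; "moment": the same for the moment, N m; "gripper_width": finger opening in m.
Only numpy, scipy, OpenCV 4.12 (cv2) and the standard library are available. Lean on these libraries where they do the work, as an engineer would, in place of code of your own. Each camera call takes 0.05 s, during which the arm holds its last target. There are 200 camera calls.

## Working session

There is one attempt and no reset: what is moved stays moved. The work goes in short steps, Python scripts to look and compute and a shell command to move; the robot and the scene stay as the last step left them, time stands still between calls to the robot, and variables do not carry over. Pictures are saved under pics/ and viewed, about 8 in all and at most 12, crops included, and the job is handed in when it is done.

```bash
mkdir -p pics; ls; cat > h.py <<'E'
import numpy as np,cv2
from bench import bot,eyes,job,find_in,regions_of
from scipy.spatial.transform import Rotation as R
def pose(im):
    o=np.array(im["orientation"],float)
    if o.shape==(3,3): return o
    if o.shape==(4,): return R.from_quat(o).as_matrix()
    return R.from_euler('xyz',o,degrees=True).as_matrix()
def cloud(im):
    K=im["intrinsics"];h,w=im["depth"].shape
    u,v=np.meshgrid(np.arange(w),np.arange(h))
    p=np.stack([u,v],-1).reshape(-1,1,2).astype(np.float64)
    n=cv2.undistortPoints(p,K,np.array([im["k1"],0,0,0,0],float)).reshape(h,w,2)
    d=im["depth"][...,None]
    c=np.concatenate([n*d,d],-1)
    P=c@pose(im).T+np.array(im["position"])
    P[im["depth"]==0]=np.nan
    return P
E
python3 - <<'E'
from h import *
for c in("scene","top"):
    im=eyes.get_image(c); cv2.imwrite(f"pics/{c}0.png",im["color"][...,::-1])
    print(c,im["position"],im["orientation"],im["k1"]); P=cloud(im)
    np.save(c+".npy",P)
    for q in("rack","tall_tin_center","low_tin_center","jar_center"):
        for r in regions_of(c,q)[:2]:
            m=r["pixels"]; X=P[m]; X=X[~np.isnan(X[:,0])]
            zt=np.percentile(X[:,2],97); T=X[X[:,2]>zt-.008]
            (cx,cy),(w,h),a=cv2.minAreaRect(T[:,:2].astype(np.float32))
            print(q,round(r["p"],2),np.round(r["centre"]),m.sum(),"ztop",zt.round(3),"rect",np.round([cx,cy,w,h,a],3),"med",np.median(X,0).round(3))
print(bot.observe())
E
```

```text
pics
scene [1.26459474 0.09123444 0.52114134] [-123.46572033   -1.17861831   97.22609356] -0.08221407036738576
rack 0.64 [286. 201.] 16469 ztop 0.239 rect [ 0.703 -0.035  0.103  0.219  8.029] med [ 0.7   -0.039  0.152]
tall_tin_center 0.7 [446. 186.] 1364 ztop 0.114 rect [4.6200e-01 3.1200e-01 4.1000e-02 1.5100e-01 7.5402e+01] med [0.529 0.301 0.089]
low_tin_center 0.63 [204. 174.] 948 ztop 0.059 rect [ 0.449 -0.321  0.152  0.04  14.636] med [ 0.489 -0.311  0.05 ]
jar_center 0.76 [481. 250.] 2162 ztop 0.1 rect [ 0.695  0.34   0.06   0.062 42.444] med [0.717 0.331 0.067]
top [0.4370431  0.02054339 0.99548804] [-170.95616274   -1.87948455  -91.64609735] -0.05241944460567555
tall_tin_center 0.83 [191. 251.] 1837 ztop 0.119 rect [4.5700e-01 3.1000e-01 4.3000e-02 1.4900e-01 7.5429e+01] med [0.454 0.301 0.115]
low_tin_center 0.66 [439. 249.] 1287 ztop 0.065 rect [ 0.447 -0.326  0.149  0.044 14.987] med [ 0.447 -0.319  0.061]
jar_center 0.56 [188. 166.] 848 ztop 0.104 rect [ 0.691  0.336  0.061  0.061 15.51 ] med [0.684 0.326 0.1  ]
{'time': 0.5, 'joint_pos': array([ 6.24603438e+01,  1.51225609e+01,  9.19055454e+01, -1.68246923e-03,
        7.29779063e+01, -2.11314462e+00]), 'qvel': array([ 0.07595553, -0.04978732, -0.19403278, -0.0398737 ,  0.08983925,
        0.02976289]), 'tau': array([-6.41087299e-04, -5.14405668e+01, -3.67239261e+01,  7.98495648e-05,
        2.64095303e-03,  1.06675211e-05]), 'eef_pos': array([0.2897999 , 0.60960419, 0.40462435]), 'tcp_rot': array([-1.79993932e+02,  1.38591413e-03,  1.54573981e+02]), 'wrist_force': array([-0.29302681,  0.05869099, -0.14371363]), 'moment': array([-0.05096676,  0.02370016, -0.00671037]), 'gripper_width': 0.08571497851960402}
```

View pics/scene0.png

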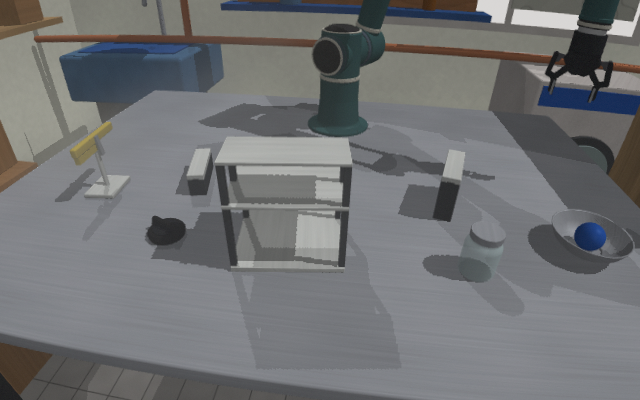

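View pics/top0.png

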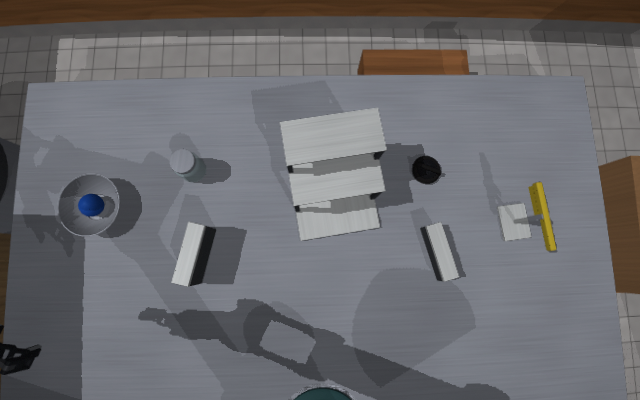

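```bash
python3 - <<'E'
from h import *
for c in("scene","top"):
    P=np.load(c+".npy").reshape(-1,3); P=P[~np.isnan(P[:,0])]
    for lo,hi in((.225,.25),(.145,.165),(.005+.003,.025)):
        m=(P[:,2]>lo)&(P[:,2]<hi)&(abs(P[:,1])<.25)&(P[:,0]>.4)&(P[:,0]<.9)
        if lo<.02: m&=(P[:,0]<.75)
        T=P[m]
        if len(T)<50: print(c,lo,len(T));continue
        print(c,lo,len(T),np.median(T[:,2]).round(4),np.round(np.hstack([np.ravel(x) for x in cv2.minAreaRect(T[:,:2].astype(np.float32))]),3),T.min(0).round(3),T.max(0).round(3))
E
```

```text
scene 0.225 3816 0.2382 [ 0.703 -0.035  0.103  0.22   8.029] [ 0.638 -0.149  0.225] [0.768 0.08  0.24 ]
scene 0.145 5050 0.1524 [ 0.679 -0.038  0.151  0.219  8.18 ] [ 0.592 -0.156  0.145] [0.767 0.08  0.165]
scene 0.008 5702 0.0113 [ 0.657 -0.042  0.194  0.22   7.967] [ 0.551 -0.16   0.008] [0.75  0.08  0.025]
top 0.225 4445 0.2407 [ 0.701 -0.037  0.102  0.218  7.934] [ 0.636 -0.151  0.233] [0.766 0.077 0.245]
top 0.145 3631 0.1546 [ 0.625 -0.049  0.098  0.22   7.936] [ 0.563 -0.164  0.147] [0.686 0.063 0.165]
top 0.008 2764 0.0137 [ 0.541 -0.091  0.192  0.287  2.353] [ 0.451 -0.238  0.008] [0.643 0.053 0.023]
```

The scene view shows the tall tin at about (446,186), the low tin at (204,174), the jar at (481,250) and the rack in the middle with its open front towards the robot. The top view agrees: tall tin (191,251), low tin (439,249). The networks' reports match the pictures. The rack's yaw is about 8° and its origin about (0.628, -0.046).

```bash
cat > d.py <<'E'
import sys; from h import *
t=list(map(float,sys.argv[1:5])); s=bot.observe(); Rm=R.from_euler('xyz',s["tcp_rot"],degrees=True)
d=np.array(t[:3])-s["eef_pos"]; Rt=R.from_euler('xyz',[180,0,t[3]],degrees=True)
print("mm tool",(Rm.inv().apply(d)*1e3).round(1),"after turn",(Rt.inv().apply(d)*1e3).round(1),"rotvec",(Rm.inv()*Rt).as_rotvec().round(4),"t",s["time"],"j6",s["joint_pos"][5].round(1))
E
python3 -m inch '1 -30.3 -25.6 0 0 0 0;1 -30.3 -25.6 0 0 0 0;1 -30.3 -25.6 0 0 0 0;1 -30.3 -25.6 0 0 0 0;1 -30.3 -25.6 0 0 0 0;1 -30.3 -25.6 0 0 0 0;1 -30.3 -25.6 0 0 0 0;1 -30.3 -25.6 0 0 0 0;1 0 0 0 0 0 -0.0945;1 0 0 0 0 0 -0.0945;1 0 0 0 0 0 0'
python3 d.py .421 .321 .252 165.4
python3 - <<'E'
from h import *
im=eyes.get_image("wrist"); cv2.imwrite("pics/w1.png",im["color"][...,::-1]); P=cloud(im)
for r in regions_of("wrist","tall_tin_center")[:1]:
    X=P[r["pixels"]]; X=X[~np.isnan(X[:,0])]; zt=np.percentile(X[:,2],97);T=X[X[:,2]>zt-.006]
    print(r["p"],zt,cv2.minAreaRect(T[:,:2].astype(np.float32)))
E
```

```text
time: 1.88
eef_pos: [0.4209, 0.3204, 0.4049]
tcp_rot: [180.0, 0.0, 165.3]
wrist_force: [0.5, 0.7, 0.6]
gripper_width: 0.0853
mm tool [1.000e-01 6.000e-01 1.529e+02] after turn [  0.    0.6 152.9] rotvec [ 0.0003  0.0002 -0.0014] t 1.875 j6 -40.7
0.81 0.11597533422477503 ((0.45967257022857666, 0.3105543851852417), (0.04200935736298561, 0.14927606284618378), 75.54631805419922)
```

```bash
python3 -m inch '1 0 0 40 0 0 0;1 0 0 40 0 0 0;1 0 0 40 0 0 0;1 0 0 23 0 0 0;1 0 0 10 0 0 0;1 0 0 0 0 0 0;0 0 0 0 0 0 0;0 0 0 0 0 0 0;0 0 0 0 0 0 0;0 0 0 0 0 0 0;0 0 0 0 0 0 0;0 0 0 0 0 0 0'
python3 -m inch '0 0 0 0 0 0 0;0 0 0 0 0 0 0;0 0 0 -8 0 0 0;0 0 0 -12 0 0 0;0 0 0 -15 0 0 0;0 0 0 -10 0 0 0;0 0 0 0 0 0 0'
python3 - <<'E'
from h import *
im=eyes.get_image("scene"); c=im["color"][...,::-1][90:270,360:560]; cv2.imwrite("pics/s2.png",cv2.resize(c,None,fx=3,fy=3))
P=cloud(im)
for r in regions_of("scene","tall_tin_center")[:1]:
    X=P[r["pixels"]]; X=X[~np.isnan(X[:,0])]; print(r["p"],X.min(0),X.max(0))
E
```

```text
time: 3.48
eef_pos: [0.4214, 0.321, 0.253]
tcp_rot: [179.9, 0.1, 165.4]
wrist_force: [-0.8, 0.6, 6.4]
gripper_width: 0.0414
time: 4.35
eef_pos: [0.4213, 0.3209, 0.2983]
tcp_rot: [179.9, 0.1, 165.4]
wrist_force: [-0.4, 0.9, -1.2]
gripper_width: 0.0413
0.6 [ 0.16131261  0.27382432 -0.00322626] [0.53946016 0.36503339 0.16384114]
```

View pics/s2.png

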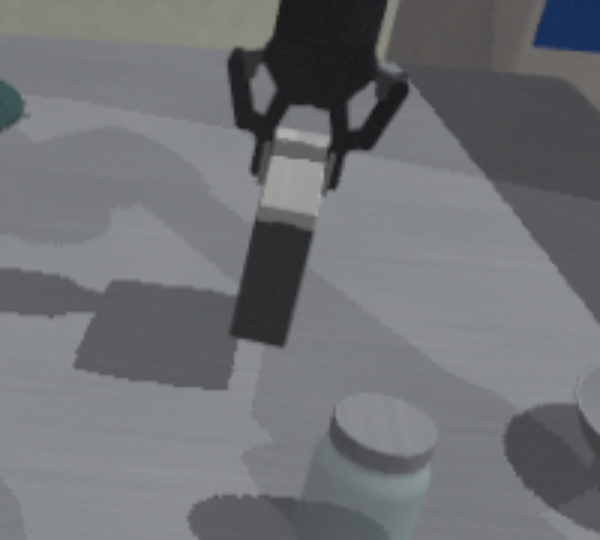

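The tin is lifted between the jaws (lid about (295,190) in the crop). I'll measure its droop from depth.

```bash
cat > tilt.py <<'E'
import sys; from h import *
# lid/body points relative to tool: a = along rack-forward (-tool x), b = tool y ; print top height profile
q=sys.argv[1]; H=float(sys.argv[2])
s=bot.observe(); yaw=np.radians(s["tcp_rot"][2])
for c in sys.argv[3:] or ["scene"]:
    im=eyes.get_image(c); P=cloud(im).reshape(-1,3); P=P[~np.isnan(P[:,0])]
    d=P-s["eef_pos"]; f=float(np.sign(np.cos(yaw))); a=f*(d[:,0]*np.cos(yaw)+d[:,1]*np.sin(yaw)); b=-d[:,0]*np.sin(yaw)+d[:,1]*np.cos(yaw)
    m=(abs(b)<.019)&(a>.02)&(a<.16)&(d[:,2]<-.09); 
    for lo in np.arange(.02,.16,.01):
        k=m&(a>=lo)&(a<lo+.01)
        if k.sum()>3: print(c,round(lo+.005,3),"ztop",np.percentile(P[k,2],95).round(4),"zmin",P[k,2].min().round(4),k.sum())
print("tcp",s["eef_pos"].round(4),"F",s["wrist_force"].round(2),"M",s["moment"].round(2))
E
python3 tilt.py tall .115 scene top
```

```text
scene 0.025 ztop 0.1583 zmin 0.1559 30
scene 0.035 ztop 0.1584 zmin 0.1565 26
scene 0.045 ztop 0.1582 zmin -0.0044 59
scene 0.055 ztop 0.1583 zmin -0.0026 63
scene 0.065 ztop 0.1578 zmin -0.0023 72
scene 0.075 ztop 0.1579 zmin -0.0025 68
scene 0.085 ztop 0.1578 zmin -0.0027 75
scene 0.095 ztop 0.1572 zmin -0.0032 75
scene 0.105 ztop 0.1578 zmin -0.0038 79
scene 0.115 ztop 0.1531 zmin -0.0037 846
scene 0.125 ztop 0.0001 zmin -0.0032 43
scene 0.135 ztop 0.0001 zmin -0.0033 42
scene 0.145 ztop 0.0004 zmin -0.0029 43
scene 0.155 ztop 0.0003 zmin -0.0037 44
top 0.025 ztop 0.1621 zmin -0.0016 82
top 0.035 ztop 0.1618 zmin -0.0001 85
top 0.045 ztop 0.1616 zmin -0.002 89
top 0.055 ztop 0.1616 zmin -0.0016 85
top 0.065 ztop 0.1618 zmin -0.0011 85
top 0.075 ztop 0.1621 zmin -0.0023 85
top 0.085 ztop 0.1618 zmin -0.0014 83
top 0.095 ztop 0.1616 zmin -0.0015 82
top 0.105 ztop 0.1621 zmin -0.0025 84
top 0.115 ztop 0.1603 zmin -0.0028 52
top 0.125 ztop 0.0047 zmin -0.0029 52
top 0.135 ztop 0.0044 zmin -0.0023 49
top 0.145 ztop 0.0047 zmin -0.0021 51
top 0.155 ztop 0.0043 zmin -0.004 53
tcp [0.4207 0.3205 0.2967] F [ 0.14  0.62 -1.09] M [ 0.03  0.03 -0.02]
```

```bash
python3 d.py .430 -.074 .272 -172
```

```text
mm tool [-108.6 -379.2   24.4] after turn [  45.5 -391.8   24.1] rotvec [-0.0007 -0.0009 -0.3944] t 4.55 j6 -40.8
```

```bash
python3 -m inch '0 0 0 0 0 0 -0.0986;0 0 0 0 0 0 -0.0986;0 0 0 0 0 0 -0.0986;0 0 0 0 0 0 -0.0986;0 3 -25 0 0 0 0;0 6 -50 0 0 0 0;0 7 -60 0 0 0 0;0 7 -62 0 0 0 0;0 7 -62 0 0 0 0;0 7 -60 0 0 0 0;0 6 -48 0 0 0 0;0 3 -25 0 0 0 0'
python3 -m inch '0 0 0 0 0 0 0'
python3 d.py .430 -.074 .272 -172; python3 tilt.py t 0 top
```

```text
time: 6.05
eef_pos: [0.4293, -0.0763, 0.2963]
tcp_rot: [-180.0, -0.0, -172.1]
wrist_force: [0.8, 0.9, -0.8]
gripper_width: 0.0415
time: 6.18
eef_pos: [0.4295, -0.0755, 0.2963]
tcp_rot: [180.0, -0.0, -172.2]
wrist_force: [-0.4, 0.1, -1.1]
gripper_width: 0.0412
mm tool [-0.7  1.4 24.3] after turn [-0.7  1.4 24.3] rotvec [ 0.0002 -0.0008 -0.0036] t 6.175 j6 -111.0
top 0.065 ztop 0.1607 zmin -0.0011 8
top 0.075 ztop 0.1614 zmin 0.0001 22
top 0.085 ztop 0.1617 zmin 0.0116 67
top 0.095 ztop 0.162 zmin 0.0117 75
top 0.105 ztop 0.1619 zmin 0.0131 74
top 0.115 ztop 0.1596 zmin 0.0115 18
top 0.125 ztop 0.0169 zmin 0.0115 21
top 0.135 ztop 0.0157 zmin 0.01 52
top 0.145 ztop 0.1553 zmin 0.0081 64
top 0.155 ztop 0.157 zmin 0.0104 115
tcp [ 0.4295 -0.0755  0.2963] F [-0.38  0.12 -1.09] M [-0.02  0.02  0.04]
```

```bash
python3 -m inch '0 0 0 12 0 0 0;0 0 0 12 0 0 0;0 -10 0 0 0 0 0;0 -20 0 0 0 0 0;0 -20 0 0 0 0 0;0 -20 0 0 0 0 0;0 -20 0 0 0 0 0;0 -15 0 0 0 0 0;0 0 0 0 0 0 0'
python3 -m inch '0 0 0 3 0 0 0;0 0 0 3 0 0 0;0 0 0 1.5 0 0 0;0 0 0 0 0 0 0'
python3 - <<'E'
from h import *
im=eyes.get_image("scene"); c=im["color"][...,::-1][90:290,180:400]; cv2.imwrite("pics/s3.png",cv2.resize(c,None,fx=3,fy=3))
E
```

```text
time: 7.35
eef_pos: [0.535, -0.059, 0.2727]
tcp_rot: [-180.0, 0.0, -171.9]
wrist_force: [0.1, 0.3, -0.8]
gripper_width: 0.0419
time: 7.85
eef_pos: [0.5336, -0.0595, 0.2653]
tcp_rot: [-180.0, 0.0, -172.0]
wrist_force: [-0.2, -0.7, -1.3]
gripper_width: 0.0408
```

View pics/s3.png

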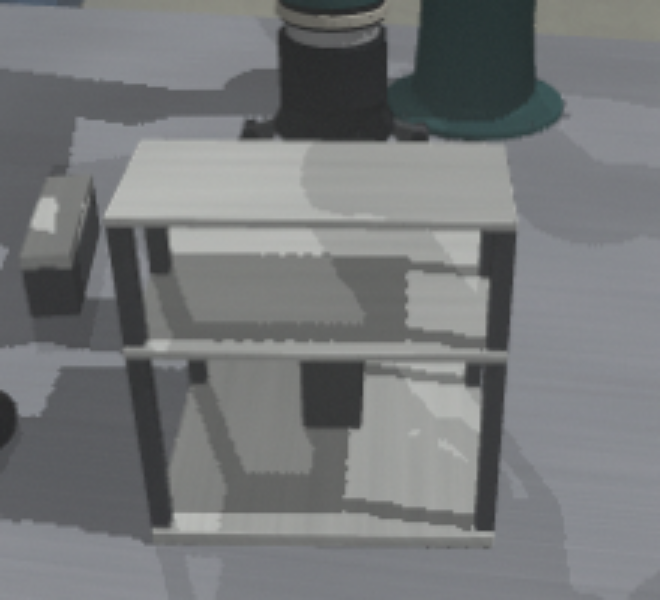

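The tall tin stands upright between the posts under the upper shelf (crop (330,395)). It carries no load yet, so I'll lower until contact, then release.

```bash
python3 -m inch '0 0 0 1 0 0 0;0 0 0 0.7 0 0 0;0 0 0 0 0 0 0'
python3 -m inch '1 0 0 0 0 0 0;1 0 0 0 0 0 0;1 0 0 0 0 0 0;1 0 0 0 0 0 0;1 0 0 -20 0 0 0;1 0 0 -40 0 0 0;1 0 0 -40 0 0 0;1 0 0 -40 0 0 0;1 0 0 0 0 0 0'
python3 d.py .411 -.334 .40 14.8
```

```text
time: 8.28
eef_pos: [0.5339, -0.0595, 0.265]
tcp_rot: [-180.0, 0.0, -172.0]
wrist_force: [-5.5, -0.6, 9.0]
gripper_width: 0.0416
time: 9.4
eef_pos: [0.5352, -0.0596, 0.408]
tcp_rot: [-179.9, 0.5, -172.0]
wrist_force: [0.1, 0.6, 0.2]
gripper_width: 0.0854
mm tool [ 161.2 -254.4    7.3] after turn [-190.1  233.6    8. ] rotvec [0.0119 0.0044 3.0229] t 9.4 j6 -107.0
```

```bash
python3 -m inch '1 27 -42.4 0 0 0 0;1 27 -42.4 0 0 0 0;1 27 -42.4 0 0 0 0;1 27 -42.4 0 0 0 0;1 27 -42.4 0 0 0 0;1 27 -42.4 0 0 0 0;1 0 0 0 0 0 0.178;1 0 0 0 0 0 0.178;1 0 0 0 0 0 0.178;1 0 0 0 0 0 0.178;1 0 0 0 0 0 0.178;1 0 0 0 0 0 0.178'
python3 -m inch '1 0 0 0 0 0 0.178;1 0 0 0 0 0 0.178;1 0 0 0 0 0 0.178;1 0 0 0 0 0 0.178;1 0 0 0 0 0 0.178;1 0 0 0 0 0 0.178;1 0 0 0 0 0 0.178;1 0 0 0 0 0 0.178;1 0 0 0 0 0 0.178;1 0 0 0 0 0 0.178;1 0 0 0 0 0 0.178;1 0 0 0 0 0 0'
python3 - <<'E'
from h import *
for c,q in(("wrist","low_tin_center"),("top","tall_tin_center"),("scene","tall_tin_center")):
  im=eyes.get_image(c);P=cloud(im)
  for r in regions_of(c,q)[:1]:
    X=P[r["pixels"]]; X=X[~np.isnan(X[:,0])]; zt=np.percentile(X[:,2],90);T=X[X[:,2]>zt-.006]
    print(c,q,r["p"],zt,cv2.minAreaRect(T[:,:2].astype(np.float32)),X.min(0),X.max(0))
E
python3 d.py .409 -.333 .197 14.8
```

```text
time: 10.9
eef_pos: [0.4084, -0.3336, 0.4017]
tcp_rot: [-180.0, -0.2, 126.5]
wrist_force: [0.5, 0.2, 0.2]
gripper_width: 0.0852
time: 12.4
eef_pos: [0.4085, -0.3336, 0.402]
tcp_rot: [-179.9, 0.1, 14.7]
wrist_force: [-0.2, 0.1, 0.4]
gripper_width: 0.0854
wrist low_tin_center 0.57 0.060620688706544745 ((0.44858622550964355, -0.32569366693496704), (0.14896050095558167, 0.04215754568576813), 14.302886962890625) [ 0.35595366 -0.36863278 -0.00212211] [ 0.53067215 -0.28424145  0.06246416]
top tall_tin_center 0.82 0.1302163696349365 ((0.5378798842430115, -0.05845087394118309), (0.08362893760204315, 0.04711541533470154), 8.311019897460938) [ 0.49408399 -0.08445017  0.00132188] [ 0.5899714  -0.02952465  0.15660827]
scene tall_tin_center 0.91 0.06579001143493059 ((0.6466370224952698, -0.042639508843421936), (0.004876444581896067, 0.03944088891148567), 9.426592826843262) [ 0.61875354 -0.06392701  0.01114036] [ 0.65142146 -0.02304919  0.07214755]
mm tool [  0.5  -0.7 206.3] after turn [  0.5  -0.7 206.3] rotvec [-0.0003  0.0002 -0.0019] t 12.7 j6 33.4
```

```bash
python3 -m inch '1 0 1 40 0 0 0;1 0 1 50 0 0 0;1 0 0 50 0 0 0;1 0 0 40 0 0 0;1 0 0 15 0 0 0;1 0 0 9 0 0 0;1 0 0 0 0 0 0;0 0 0 0 0 0 0;0 0 0 0 0 0 0;0 0 0 0 0 0 0;0 0 0 0 0 0 0;0 0 0 0 0 0 0'
python3 -m inch '0 0 0 0 0 0 0;0 0 0 0 0 0 0;0 0 0 0 0 0 0;0 0 0 -10 0 0 0;0 0 0 -20 0 0 0;0 0 0 -40 0 0 0;0 0 0 -50 0 0 0;0 0 0 -50 0 0 0;0 0 0 -30 0 0 0;0 0 0 -15 0 0 0;0 0 0 0 0 0 0'
python3 tilt.py low 0 top scene
```

```text
time: 14.2
eef_pos: [0.4098, -0.3363, 0.2008]
tcp_rot: [179.9, -0.1, 14.6]
wrist_force: [-0.2, 0.1, 6.2]
gripper_width: 0.0412
time: 15.58
eef_pos: [0.4093, -0.3358, 0.415]
tcp_rot: [179.9, -0.0, 14.6]
wrist_force: [0.9, 0.4, -2.4]
gripper_width: 0.041
top 0.025 ztop 0.2777 zmin -0.0022 139
top 0.035 ztop 0.2775 zmin -0.0027 141
top 0.045 ztop 0.2778 zmin -0.0016 140
top 0.055 ztop 0.2783 zmin -0.0021 139
top 0.065 ztop 0.2777 zmin -0.0029 139
top 0.075 ztop 0.2775 zmin -0.002 142
top 0.085 ztop 0.2775 zmin -0.0014 138
top 0.095 ztop 0.2774 zmin -0.0018 133
top 0.105 ztop 0.2776 zmin -0.0027 136
top 0.115 ztop 0.2765 zmin -0.003 85
top 0.125 ztop 0.0046 zmin -0.0014 48
top 0.135 ztop 0.0038 zmin -0.0025 48
top 0.145 ztop 0.0045 zmin -0.0023 48
top 0.155 ztop 0.0042 zmin -0.0029 44
scene 0.025 ztop 0.2713 zmin -0.0039 40
scene 0.035 ztop 0.2712 zmin -0.0028 45
scene 0.045 ztop 0.2709 zmin -0.002 44
scene 0.055 ztop 0.2709 zmin -0.0025 49
scene 0.065 ztop 0.2714 zmin -0.0029 52
scene 0.075 ztop 0.2717 zmin -0.0017 43
scene 0.085 ztop 0.2722 zmin -0.0022 51
scene 0.095 ztop 0.2724 zmin -0.0025 57
scene 0.105 ztop 0.2721 zmin -0.0018 49
scene 0.115 ztop 0.2698 zmin -0.0023 499
scene 0.125 ztop 0.0006 zmin -0.0039 27
scene 0.135 ztop 0.0012 zmin -0.0025 38
scene 0.145 ztop 0.0005 zmin -0.0023 34
scene 0.155 ztop 0.0007 zmin -0.0027 35
tcp [ 0.4093 -0.3358  0.415 ] F [ 0.88  0.38 -2.42] M [-0.    0.03  0.01]
```

```bash
python3 d.py .499 -.064 .362 8
```

```text
mm tool [ 155.9 -239.7   51. ] after turn [ 127.1 -256.2   50.6] rotvec [-0.0025  0.0019  0.1156] t 15.675 j6 33.3
```

```bash
python3 -m inch '0 0 0 0 0 0 0.058;0 0 0 0 0 0 0.058;0 10 -20 0 0 0 0;0 17 -34 0 0 0 0;0 20 -40 0 0 0 0;0 20 -40 0 0 0 0;0 20 -40 0 0 0 0;0 17 -34 0 0 0 0;0 15 -30 0 0 0 0;0 9 -18 0 0 0 0;0 0 0 0 0 0 0'
python3 -m inch '0 0 0 15 0 0 0;0 0 0 20 0 0 0;0 0 0 15 0 0 0;0 0 0 0 0 0 0'
python3 d.py .616 -.048 .3535 8; python3 tilt.py low 0 top
```

```text
time: 17.05
eef_pos: [0.5002, -0.0633, 0.4121]
tcp_rot: [-179.9, 0.2, 8.1]
wrist_force: [0.6, -0.2, -2.9]
gripper_width: 0.0412
time: 17.55
eef_pos: [0.4994, -0.065, 0.362]
tcp_rot: [-179.9, 0.3, 7.9]
wrist_force: [0.4, 0.1, -0.2]
gripper_width: 0.0415
mm tool [117.8  -0.7   7.9] after turn [117.8  -0.6   8.5] rotvec [-0.0013  0.0045 -0.0014] t 17.55 j6 71.8
top 0.125 ztop 0.1564 zmin 0.1532 6
top 0.135 ztop 0.1566 zmin 0.1507 25
top 0.145 ztop 0.1574 zmin 0.1523 38
top 0.155 ztop 0.2424 zmin 0.1517 127
tcp [ 0.4994 -0.065   0.362 ] F [ 0.36  0.09 -0.18] M [ 0.04  0.07 -0.04]
```

```bash
python3 -m inch '0 10 0 0 0 0 0;0 18 0 0 0 0 0;0 20 0 0 0 0 0;0 20 0 0 0 0 0;0 20 0 0 0 0 0;0 18 0 0 0 0 0;0 12 0 0 0 0 0;0 0 0 0 0 0 0;0 0 0 3 0 0 0;0 0 0 2.5 0 0 0;0 0 0 0 0 0 0'
python3 - <<'E'
from h import *
im=eyes.get_image("scene"); c=im["color"][...,::-1][90:290,180:400]; cv2.imwrite("pics/s4.png",cv2.resize(c,None,fx=3,fy=3))
E
```

```text
time: 18.98
eef_pos: [0.6168, -0.0482, 0.3586]
tcp_rot: [-180.0, 0.1, 8.0]
wrist_force: [-1.5, -0.0, -1.8]
gripper_width: 0.0411
```

View pics/s4.png

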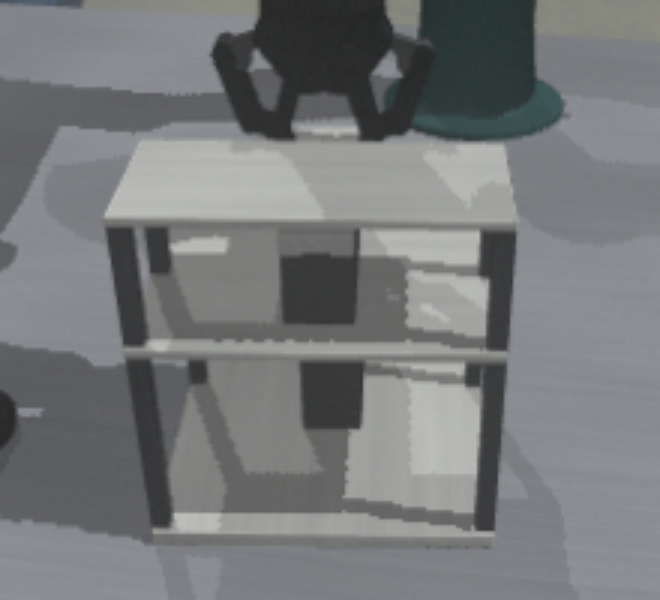

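The low tin is now in the upper bay (crop (318,285)), upright above the tall tin (330,395). I'll lower to contact.

```bash
python3 -m inch '0 0 0 2 0 0 0;0 0 0 1.5 0 0 0;0 0 0 0 0 0 0'
python3 -m inch '0 0 0 1 0 0 0;0 0 0 0 0 0 0'
```

```text
time: 19.4
eef_pos: [0.6173, -0.0481, 0.3553]
tcp_rot: [-180.0, 0.0, 8.0]
wrist_force: [-0.1, 0.5, -1.7]
gripper_width: 0.0411
time: 19.65
eef_pos: [0.6173, -0.0482, 0.3544]
tcp_rot: [-180.0, 0.0, 8.0]
wrist_force: [-0.3, -0.3, -1.3]
gripper_width: 0.0406
```

```bash
python3 -m inch '0 0 0 1 0 0 0;0 0 0 0 0 0 0'
python3 -m inch '0 0 0 0.7 0 0 0;0 0 0 0 0 0 0'
```

```text
time: 19.9
eef_pos: [0.6174, -0.0481, 0.3538]
tcp_rot: [180.0, -0.0, 8.0]
wrist_force: [-0.2, 0.7, 0.1]
gripper_width: 0.0411
time: 20.15
eef_pos: [0.6174, -0.0481, 0.3538]
tcp_rot: [180.0, -0.0, 8.0]
wrist_force: [-3.4, 0.3, 6.0]
gripper_width: 0.0413
```

Contact (6 N). Release, rise, back away, check.

```bash
python3 -m inch '1 0 0 0 0 0 0;1 0 0 0 0 0 0;1 0 0 0 0 0 0;1 0 0 0 0 0 0;1 0 0 0 0 0 0;1 0 0 -15 0 0 0;1 0 0 -30 0 0 0;1 0 0 -40 0 0 0;1 0 0 -40 0 0 0;1 0 0 -20 0 0 0;1 -20 30 0 0 0 0;1 -40 50 0 0 0 0'
python3 -m inch '1 -40 50 0 0 0 0;1 -40 50 0 0 0 0;1 -30 40 0 0 0 0;1 0 0 0 0 0 0;1 0 0 0 0 0 0'
python3 - <<'E'
from h import *
O=np.array([.628,-.0464,0]);Q=R.from_euler('z',8,degrees=True)
for c in("scene","top"):
  im=eyes.get_image(c);P=cloud(im)
  y0,x0=(90,180) if c=="scene" else (90,250)
  cv2.imwrite(f"pics/{c}5.png",cv2.resize(im["color"][...,::-1][y0:y0+190,x0:x0+220],None,fx=3,fy=3))
  for q in("tall_tin_center","low_tin_center","jar_center"):
   for r in regions_of(c,q)[:1]:
    X=P[r["pixels"]]; X=X[~np.isnan(X[:,0])]; L=Q.inv().apply(X-O)
    print(c,q,round(r["p"],2),np.round(r["centre"]),"rack p3/p97",np.percentile(L,3,0).round(3),np.percentile(L,97,0).round(3),"world med",np.median(X,0).round(3))
  L=Q.inv().apply(P.reshape(-1,3)-O)
  for n,lo,hi,xl,xh in(("low top",.205,.222,-.1,.022),("tall top",.118,.138,-.16,-.052)):
    k=(L[:,2]>lo)&(L[:,2]<hi)&(L[:,0]>xl)&(L[:,0]<xh)&(abs(L[:,1])<.09)
    if k.sum()>20: print(c,n,k.sum(),np.median(L[k],0).round(4),np.hstack([np.ravel(v) for v in cv2.minAreaRect(L[k,:2].astype(np.float32))]).round(3), "slope",np.polyfit(L[k,0],L[k,2],1).round(3))
E
```

```text
time: 21.65
eef_pos: [0.57, -0.1341, 0.4979]
tcp_rot: [-180.0, -0.0, 8.2]
wrist_force: [0.4, -1.5, -0.4]
gripper_width: 0.0854
time: 22.28
eef_pos: [0.4819, -0.2855, 0.4975]
tcp_rot: [-179.9, -0.0, 7.9]
wrist_force: [0.2, -0.1, -0.3]
gripper_width: 0.0853
scene tall_tin_center 0.74 [287. 181.] rack p3/p97 [-0.037 -0.018  0.157] [0.106 0.022 0.213] world med [ 0.73  -0.031  0.191]
scene low_tin_center 0.81 [286. 185.] rack p3/p97 [ 0.078 -0.016  0.157] [0.106 0.022 0.213] world med [ 0.73  -0.028  0.189]
scene jar_center 0.68 [481. 252.] rack p3/p97 [0.098 0.338 0.006] [0.154 0.396 0.1  ] world med [0.718 0.33  0.068]
scene low top 53 [-0.0369  0.0003  0.2118] [-3.700e-02  1.000e-03  1.400e-02  4.000e-02  2.829e+00] slope [0.065 0.214]
top tall_tin_center 0.9 [342. 213.] rack p3/p97 [-0.133 -0.021  0.028] [-0.05   0.019  0.131] world med [ 0.537 -0.057  0.128]
top low_tin_center 0.74 [338. 176.] rack p3/p97 [-0.047 -0.021  0.165] [0.026 0.019 0.217] world med [ 0.614 -0.048  0.214]
top jar_center 0.81 [190. 163.] rack p3/p97 [0.081 0.337 0.016] [0.142 0.395 0.104] world med [0.683 0.326 0.099]
top low top 603 [-0.0135 -0.0012  0.2145] [-0.013 -0.002  0.069  0.042  0.497] slope [0.007 0.214]
top tall top 594 [-0.0931 -0.0012  0.1287] [-9.3000e-02 -2.0000e-03  4.2000e-02  8.1000e-02  8.9904e+01] slope [0.001 0.129]
```

View pics/top5.png

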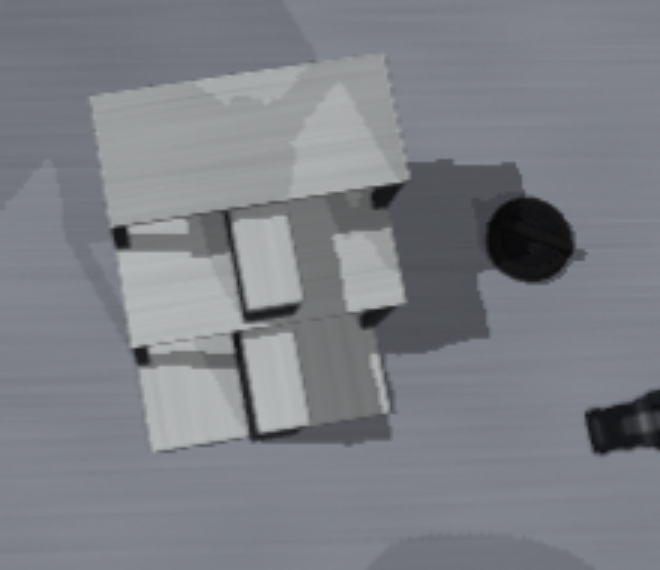

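View pics/scene5.png

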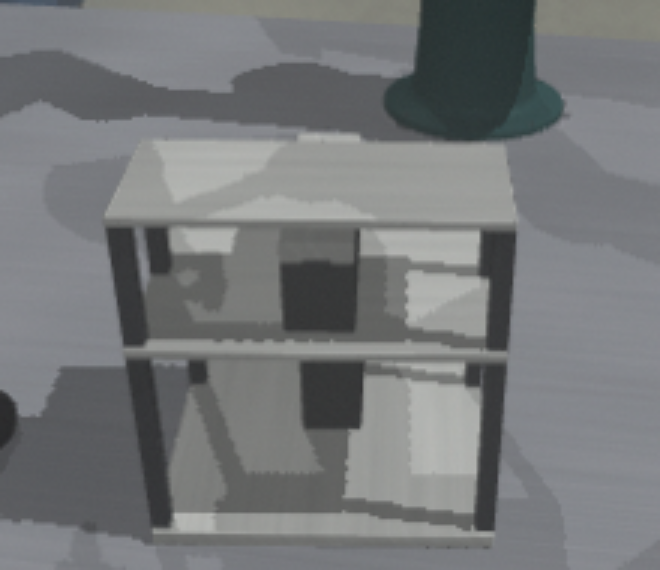

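Both tins stand square on their shelves: low tin at crop (270,260) in the top view, tall tin at (275,385). The arm is clear and the jar hasn't moved.

```bash
python3 -c "
from bench import job; print(job.close_job())"
```

```text
the job is handed in; nothing more can be done
None
```

Both tins are on the rack and the job is handed in, at about 22 s of the 72 s allowed. No verdict came back. I pinched each tin near its front end, slid it in from the front, lowered it until it touched, and let go.

All positions below are in the rack frame, from the last camera checks:

| Item | Shelf | Centre x | Front end x | Alignment and tilt |
|---|---|---|---|---|
| Tall tin | bottom | about -0.055 to -0.058 m (limit -0.07) | about -0.130 to -0.133 m, 5–8 mm past the shelf edge (20 mm allowed) | aligned to under 1°, level |
| Low tin | upper | about +0.028 m (allowed 0.005 to 0.06) | about -0.047 m, behind the shelf edge | aligned, level |

- **Overhang:** the task text asks for no sticking out, so the tall tin's 5–8 mm overhang is within the judged tolerance rather than strictly flush.
- **Jar:** its measured position changed by about 1 mm or less.
- **Robot:** the gripper was open and clear of everything, with wrist force about zero.
- **Disagreements:**
  - In the last scene-camera picture the "tall tin" detector marked the low tin. Its view of the tall tin is largely hidden, and the top camera and the picture show both tins correctly placed.
  - The scene camera's slope fit for the low tin's lid read 0.065, but from only 53 edge pixels. The top camera's 603 pixels gave 0.007.
  - The two cameras differ by 2–4 mm in height.

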